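# Put the small air cleaner together on its stud

## Task

Put the air cleaner together on the bare steel base: over its stud lay first the blue seal, then the clean white-and-orange filter element, then the red cover, and last the brass knob, each lying flat on the one below. Leave the dirty brown element, the vacuum capsule and the yellow oil vial where they lie.

Things in the scene. Friction and masses are not known exactly. Their poses are not given: they have to be found in the camera images.
- seat (a point): the air-cleaner base: a bare light-grey steel disc with four dark screws (100 mm diameter, 6 mm thick) fixed to the bench, with a raised round seat (44 mm diameter) in its middle whose top is 16 mm above the bench, and an upright steel stud (10 mm diameter, tip tapered over the last 5 mm) rising 58 mm above the seat. This point is the centre of the seat's top face, at the stud's foot; z is up along the stud
- seal_mid (a point): the blue seal: a flat blue ring, 50 mm outside diameter, 12 mm thick, hole 26 mm; rigid, loose, lying flat. The point is its centre, half-way up (6 mm above its underside); z is its axis, up
- clean_element_mid (a point): the clean filter element: a round pleated ring, cream-white pleated side with orange end rings (from above it looks orange), 62 mm outside diameter, 22 mm tall, hole 24 mm; rigid, loose, lying flat. The point is its centre, half-way up (11 mm); z is its axis, up
- cover_mid (a point): the red cover: a red disc, 60 mm diameter, 5 mm thick, with a round raised collar (36 mm diameter, 9 mm high, good to grip) on its upper side, 14 mm tall in all, and a 20 mm hole through the middle; rigid, loose, lying collar up. The point is its centre, half-way up (7 mm above its underside); z is its axis, up
- knob_mid (a point): the brass knob: a round brass cap with fluted side and a dark round inlay (22 mm, not a hole) on its closed top, 37 mm diameter, 24 mm tall; in its underside is a plain (not threaded) blind hole, 18 mm wide and 16 mm deep, that drops over the stud. Loose, standing hole down. The point is its centre, half-way up (12 mm); z is its axis, up
- dirty_element_mid (a point): the old filter element: same shape and size as the clean one but dark brown all over; loose; to be left alone. The point is its centre, half-way up (11 mm)
- capsule_mid (a point): a vacuum capsule: beige drum with a thin stem and spring on top, 61 x 61 x 49 mm, loose; to be left alone. The point is on its axis, 20 mm above the thin black mat it stands on
- vial_mid (a point): a small yellow oil vial standing upright, 16 mm diameter, 46 mm tall, loose; to be left alone. The point is on its axis, 23 mm above the thin black mat it stands on
Not all that is in view belongs to the job. Of the things that look like the part that bears knob_mid, take the one that is nearest to the robot's base at the start.

How it is judged (in metres and radians):
On the way, in this order (a step that is already met when the one before it is completed fails the run):
1. the blue seal lies flat on the seat round the stud (horizontal distance between seal_mid and seat below 0.01 m and z of seal_mid in the frame of seat between 0.003 and 0.009 m and angle between seal_mid's own z axis and vertical below 0.12 rad), for 0.2 s.
2. the clean element lies on the seal (horizontal distance between clean_element_mid and seat below 0.01 m and z of clean_element_mid in the frame of seat between 0.02 and 0.026 m and angle between clean_element_mid's own z axis and vertical below 0.12 rad), for 0.2 s.
3. the red cover lies on the element (horizontal distance between cover_mid and seat below 0.01 m and z of cover_mid in the frame of seat between 0.038 and 0.044 m and angle between cover_mid's own z axis and vertical below 0.12 rad), for 0.2 s.
4. the brass knob sits on the cover, over the stud (horizontal distance between knob_mid and seat below 0.01 m and z of knob_mid in the frame of seat between 0.057 and 0.063 m and angle between knob_mid's own z axis and vertical below 0.12 rad), for 0.2 s.
At the end, for the whole second after the job is handed in: From the seat upward lie the blue seal, the clean element, the red cover and the brass knob, all round the stud: each centred within 10 mm of it, within 3 mm of its proper height (centres 6, 23, 41 and 60 mm above the seat), level within 0.12 rad, and at rest (under 0.02 m/s) (all of step 1 and all of step 2 and all of step 3 and all of step 4 and linear speed of each of seal, clean_element, cover, knob below 0.02 m/s); the robot touches nothing.
It fails at once if the dirty element is shifted by more than 30 mm (distance of dirty_element_mid from where it was at the start of the episode above 0.03 m).
It fails at once if the vacuum capsule is shifted by more than 30 mm (distance of capsule_mid from where it was at the start of the episode above 0.03 m).
It fails at once if the oil vial is shifted by more than 30 mm (distance of vial_mid from where it was at the start of the episode above 0.03 m).
It also fails if it takes over 102 s, if anything falls off the work surface, if the arm or the gripper's body presses on something with over 40 N, if the wrist force passes 120 N, or if a joint passes its speed limit or range.

## Robot

A 6-joint arm with a two-finger parallel gripper is mounted at the origin on a cart in front of the work surface, level with it; the furniture and walls round the work are solid. World frame = base frame: x ahead of the robot, y to its left, z up, the work surface at z = 0. Lengths are in mm, angles in rad, forces in N, time in s.
With the tool pointing down it reaches from about 325 to 775 mm from the base axis. Payload 5.5 kg.
Tool frame: the origin (TCP) lies between the finger pads; the fingertips stand 25 mm ahead of it and the grasp point (between the pads) lies 6 mm ahead of it; z points along the fingers, y is the line along which they close (so a half turn about z gives the same grasp; the last joint's range is limited). The gripper opens to 85 mm and grips with 20 to 120 N. Pads are 22 mm wide; open, the fingers measure 114 mm over their backs; the gripper's body (76 mm by 85 mm) begins 54 mm behind the grasp point. The pads swing forward as they close: fully open they stand 13 mm farther back than shut.
Start: joints at [-1.202, 0.091, 1.231, -0, 1.82, -0.057], TCP at [247.831, -546.44, 256.275] pointing down, gripper open.
Joint ranges: [-2.87, 2.87], [-0.86, 2.18], [0.17, 2.46], [-1.51, 4.65], [0.06, 2.69], [-2.65, 2.65]. Speed limits (rad/s): [2.57, 2.57, 3.01, 3.14, 3.14, 3.14].

## Interface

Orientations are given as a unit quaternion [x, y, z, w].
In Python, from bench import bot gives the robot as it stands. The module is installed in compiled form; this text tells all that it offers.
- The arm moves only by the tool carry_out, never from a script. Its argument "rows" is text: rows parted by semicolons, each of 7 numbers parted by spaces: the shift along the tool's x, y, z normalised to -1 to 1, where 1 is 0.25 m, then the turn, a rotation vector about the tool's x, y, z normalised to -1 to 1, where 1 is 360 degrees, then the opening, from -1 (shut) to 1 (fully open). A call has 1 to 5 rows; each row is the pose to reach, as a shift and turn from the pose commanded when the call began, along the tool's axes at that moment, turning the shorter way round; what a row does not reach only later rows make up. A row lasts 1/8 s, in which the tool goes at most 62.5 mm and 10.7 degrees, less where a joint would pass 70% of its speed; a pose out of reach is approached as far as the arm can. A call with a number of a shift or a turn outside -1 to 1 is refused whole. A call with a gripper value outside its range is refused whole. The fingers move at their own pace and stop on an object; "squeeze" is the grip in N (left out, the last holds). Time passes only in rows, so rows that repeat a pose let the fingers close. It gives the time, the measured TCP pose, the force, the opening and the grip force at its end, in the units of the state.
- bot.sense(): the state, without advancing time (a new reading comes with each control period).
- bot.snapshot(name): name is "side" or "top" or "wrist"; returns a dict with "color" (480x640x3 uint8, blue, green, red), "mtx" (3x3 intrinsics, pixels), "R" (3x3) and "t" (3): a world point X has camera coordinates R X + t; the wrist camera has in their place "mount" (4x4, takes a point from camera to tool coordinates, whose origin is the TCP and whose axes are the flange's). Camera axes: x right, y down, z forward; pixel columns grow to the right and rows downward; lengths in mm; the calibration is good to about 2 mm. A picture is of the moment at which its call begins: read the wrist's pose just before it. There is no depth.
- bot.sign_off(): hands the job in; it is judged then, once.
The state is a dict: "time_s": time; "joint_positions": joint angles; "qvel": joint speeds; "tau": joint torques, N m; "tool_pos": TCP position; "ee_rot": TCP orientation; "force": force on the tool from outside, world axes, zero at the start; "wrist_torque": the same for the moment, N m; "opening": opening from 0.0 (shut) to 1.0 (fully open); "grasp_force": force on a finger pad.
Only numpy, scipy, OpenCV 4.12 (cv2) and the standard library are available. Lean on these libraries where they do the work, as an engineer would, in place of code of your own. Each camera call takes 0.05 s, during which the arm holds its last target. There are 200 camera calls.

## Working session

There is one attempt and no reset: what is moved stays moved. The work goes in short steps, Python scripts to look and compute and a tool call to move; the robot and the scene stay as the last step left them, time stands still between calls to the robot, and variables do not carry over. Pictures are saved under pics/ and viewed, at most 14 in all, crops included, and the job is handed in when it is done.

Besides the shell and the picture viewer there is one more tool, called after ">>>" as a command line: name --argument value ..., lists and objects as JSON in quotes. carry_out: Moves the arm, as the interface text tells. Scaled input: -1 to 1 covers 0.25 m each way for a shift and 360 degrees each way for a turn. Its arguments: {"type":"object","properties":{"rows":{"type":"string"},"squeeze":{"type":"number"}},"required":["rows"]}

```bash
mkdir -p pics; cat > h.py <<'E'
import numpy as np, cv2
from bench import bot
from scipy.spatial.transform import Rotation as Rn
def ray(c,px,z):
    K=np.array(c["mtx"]);R=np.array(c["R"]);t=np.array(c["t"]).ravel()
    d=R.T@np.linalg.solve(K,[px[0],px[1],1.]);o=-R.T@t
    return o+d*(z-o[2])/d[2]
def wrist():
    s=bot.sense();c=bot.snapshot("wrist")
    T=np.eye(4);T[:3,:3]=Rn.from_quat(s["ee_rot"]).as_matrix();T[:3,3]=s["tool_pos"]
    M=np.linalg.inv(T@np.array(c["mount"]));c["R"]=M[:3,:3];c["t"]=M[:3,3];return s,c
def proj(c,X):
    p=np.array(c["mtx"])@(np.array(c["R"])@np.array(X,float)+np.array(c["t"]).ravel());return p[:2]/p[2]
E
python3 - <<'E'
from h import *
s=bot.sense();print(s)
for n in("top","side"):
    c=bot.snapshot(n);cv2.imwrite(f"pics/{n}0.png",c["color"]);print(n,-np.array(c["R"]).T@np.array(c["t"]).ravel())
    np.savez(f"{n}0.npz",**c)
s,c=wrist();cv2.imwrite("pics/w0.png",c["color"]);print(c["mount"],c["mtx"])
E
```

```text
{'time_s': 0.0, 'joint_positions': array([-1.20169050e+00,  9.18989668e-02,  1.23189148e+00,  2.01673736e-05,
        1.81983137e+00, -5.67084219e-02]), 'qvel': array([-0.00068158,  0.00034672, -0.0017504 ,  0.00125995, -0.00079561,
        0.00034251]), 'tau': array([-1.11367949e-04, -4.58731842e+01, -4.18017054e+01, -1.24966100e-04,
        1.16646974e-02,  2.41652322e-05]), 'tool_pos': array([ 247.74969045, -546.19649417,  255.12366765]), 'ee_rot': array([ 9.77419738e-01,  2.11304582e-01, -1.48176722e-04, -1.00375146e-03]), 'force': array([-0.54345674,  0.20895785,  0.19857723]), 'wrist_torque': array([-0.0039179 , -0.00990326, -0.03356233]), 'grasp_force': 0.0, 'opening': 0.9995544558749963}
top [ 486.49822206  -68.27996882 1061.46543511]
side [640.56903225 765.89679961 721.82616767]
[[ 2.61249790e-04 -9.54019093e-01 -2.99745728e-01  7.65670622e+01]
 [ 9.99999556e-01 -2.21772536e-05  9.42155870e-04  1.01695600e+00]
 [-9.05482226e-04 -2.99745841e-01  9.54018664e-01 -1.18025837e+02]
 [ 0.00000000e+00  0.00000000e+00  0.00000000e+00  1.00000000e+00]] [[429.45631534   0.         316.26727738]
 [  0.         429.45631534 240.49887412]
 [  0.           0.           1.        ]]
```

View pics/top0.png

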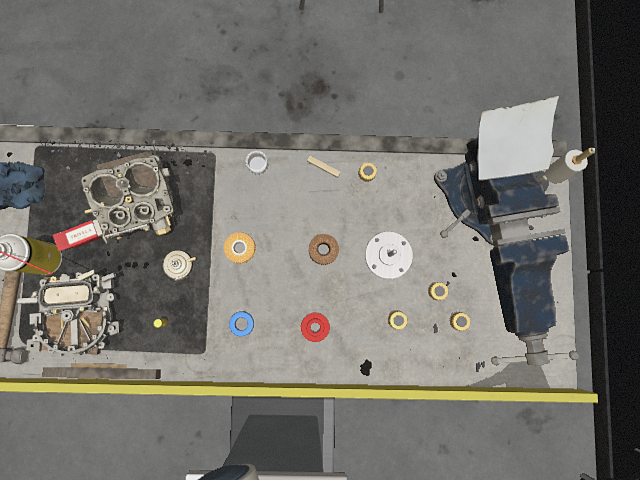

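View pics/side0.png

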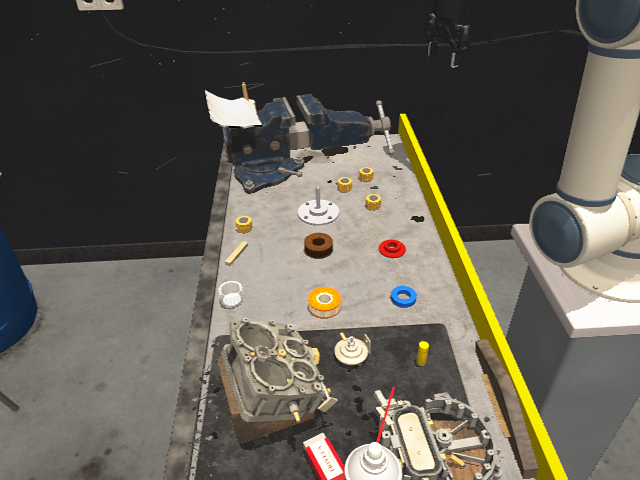

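The top view shows these items:
- seal (241,323)
- clean element (239,248)
- brown element (323,249)
- cover (315,327)
- base (389,255)
- vial (158,323)
- capsule (178,264)
- knob candidates (368,172), (439,291), (398,320), (461,322)

I'll measure them all next.

```bash
python3 - <<'E'
from h import *
c=np.load("top0.npz");hsv=cv2.cvtColor(c["color"],cv2.COLOR_BGR2HSV)
def blob(name,lo,hi,z,box):
    x0,y0,x1,y1=box;m=np.zeros(hsv.shape[:2],np.uint8)
    m[y0:y1,x0:x1]=cv2.inRange(hsv,np.array(lo),np.array(hi))[y0:y1,x0:x1]
    cs=max(cv2.findContours(m,cv2.RETR_EXTERNAL,cv2.CHAIN_APPROX_NONE)[0],key=cv2.contourArea)
    h=cv2.convexHull(cs);(u,v),r=cv2.minEnclosingCircle(h);mm=cv2.moments(h);u,v=mm["m10"]/mm["m00"],mm["m01"]/mm["m00"]
    X=ray(c,(u,v),z);X2=ray(c,(u+r,v),z);print(name,(round(u),round(v)),X.round(1),"diam",round(2*np.hypot(*(X2-X)[:2]),1),"dist",np.hypot(*X[:2]).round(1))
blob("seal",(95,100,60),(125,255,255),10,(215,295,270,350))
blob("clean",(8,100,80),(30,255,255),17,(210,220,270,280))
blob("brown",(0,60,20),(20,255,200),17,(300,225,345,275))
blob("cover",(0,120,60),(8,255,255),5,(290,305,345,350))
blob("seat",(0,0,170),(180,40,255),6,(355,220,420,290))
for k in [(368,172),(439,291),(398,320),(461,322)]:
    blob("knob",(12,80,70),(35,255,255),15,(k[0]-15,k[1]-15,k[0]+15,k[1]+15))
blob("vial",(22,120,80),(38,255,255),30,(145,310,172,335))
cv2.imwrite("pics/knobs.png",cv2.resize(c["color"][150:350,290:480],None,fx=3,fy=3))
E
```

```text
seal (241, 324) [445.   60.6  10. ] diam 50.4 dist 449.1
clean (239, 247) [599.7  69.8  17. ] diam 64.6 dist 603.8
brown (323, 249) [ 601.  -103.4   17. ] diam 63.7 dist 609.9
cover (315, 327) [441.2 -89.8   5. ] diam 59.3 dist 450.2
seat (387, 255) [ 592.3 -238.1    6. ] diam 196.1 dist 638.3
knob (367, 172) [ 767.7 -192.9   15. ] diam 39.1 dist 791.6
knob (438, 291) [ 520.5 -341.2   15. ] diam 39.9 dist 622.4
knob (397, 320) [ 459.4 -257.5   15. ] diam 39.3 dist 526.7
knob (460, 321) [ 459.7 -385.1   15. ] diam 41.0 dist 599.7
vial (160, 322) [444.5 218.3  30. ] diam 26.9 dist 495.3
```

View pics/knobs.png

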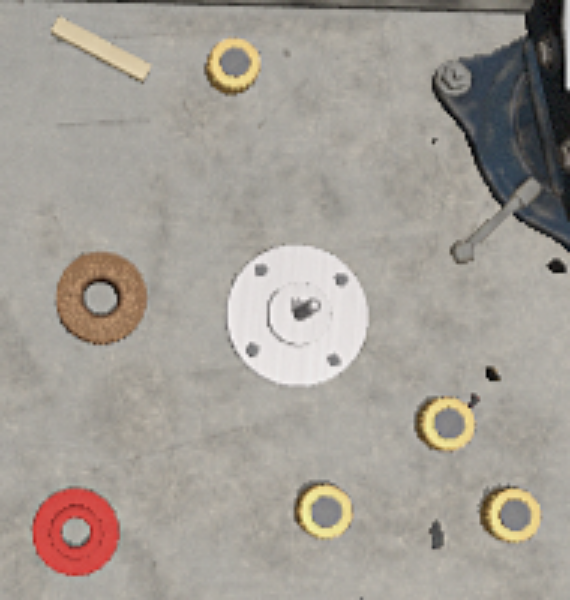

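The nearest knob is at (398,320), about (459,-257) mm and 527 mm from the base. I'm going over the base first, squaring the tool to the world on the way.

>>> carry_out --rows "0.876 -0.268 0.192 0 0 0.0678 1;0.876 -0.268 0.192 0 0 0.0678 1;0.876 -0.268 0.192 0 0 0.0678 1;0.876 -0.268 0.192 0 0 0.0678 1;0.876 -0.268 0.192 0 0 0.0678 1"

```text
time_s: 0.78
tool_pos: [421.6, -392.0, 206.6]
ee_rot: [1.0, 0.003, -0.001, -0.001]
force: [-0.2, -0.1, -0.1]
opening: 0.999
grasp_force: 0.0
```

>>> carry_out --rows "0.688 -0.608 0.192 0 0 0 1;0.688 -0.608 0.192 0 0 0 1;0.688 -0.608 0.192 0 0 0 1;0.688 -0.608 0.192 0 0 0 1;0.688 -0.608 0.192 0 0 0 1"

```text
time_s: 1.4
tool_pos: [592.6, -241.2, 158.4]
ee_rot: [1.0, 0.002, -0.001, -0.001]
force: [-1.1, -0.4, -0.3]
opening: 1.001
grasp_force: 0.0
```

```bash
python3 - <<'E'
from h import *
s,c=wrist();s,c=wrist();print(s["tool_pos"],s["ee_rot"]);cv2.imwrite("pics/w1.png",c["color"]);np.savez("w1.npz",**c)
for X in [(592,-243,16),(592,-243,74)]: print(proj(c,X))
E
```

```text
[ 591.65109299 -242.82160424  159.31669838] [ 9.99999305e-01  6.81167748e-04 -9.59313275e-04 -6.91612754e-05]
[314.710411   232.01706262]
[314.46134952 264.43188741]
```

View pics/w1.png

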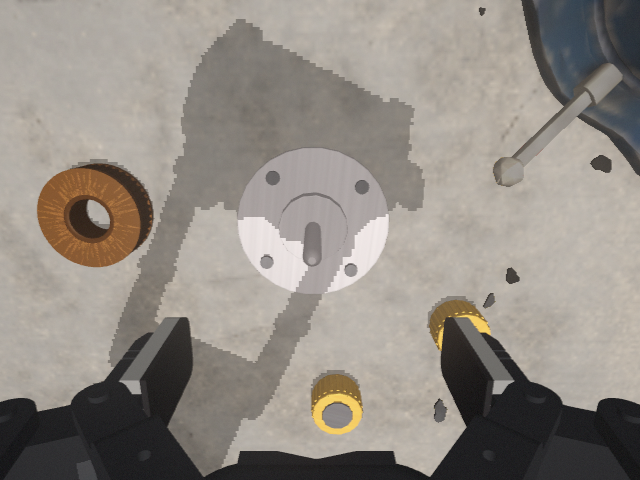

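The base disc is centred at (313,220), with the stud from foot (313,230) to tip about (313,262). The prediction matches within about 1–2 px. The chosen knob's top face is at (337,413), and I'll cast those points.

```bash
python3 - <<'E'
from h import *
c=np.load("w1.npz")
for p,z in [((313.5,220),6),((313,226),16),((337,413),24),((238,220),6),((389,220),6)]: print(p,ray(c,p,z).round(1))
m=cv2.inRange(cv2.cvtColor(c["color"],cv2.COLOR_BGR2HSV),np.array((15,80,160)),np.array((35,255,255)));m[:370]=0;m[:,:300]=0;m[:,375:]=0
h=cv2.convexHull(np.vstack(cv2.findContours(m,0,2)[0]));print(cv2.fitEllipse(h))
E
```

```text
(313.5, 220) [ 597.2 -242.2    6. ]
(313, 226) [ 596.  -241.9   16. ]
(337, 413) [ 460.8 -258.9   24. ]
(238, 220) [ 597.2 -192.9    6. ]
(389, 220) [ 597.3 -291.5    6. ]
((336.694091796875, 411.4066467285156), (45.008934020996094, 51.52204132080078), 87.89982604980469)
```

>>> carry_out --rows "-0.32 -0.6 0 0 0 0 0.6;-0.32 -0.6 0 0 0 0 0.6;-0.32 -0.6 0 0 0 0 0.6"

```text
time_s: 1.88
tool_pos: [510.0, -93.2, 161.1]
ee_rot: [1.0, -0.001, 0.001, 0.0]
force: [0.1, 0.4, 0.4]
opening: 0.801
grasp_force: 0.0
```

>>> carry_out --rows "-0.268 -0.614 0.04 0 0 0 0.6;-0.268 -0.614 0.04 0 0 0 0.6;-0.268 -0.614 0.04 0 0 0 0.6;-0.268 -0.614 0.04 0 0 0 0.6"

```text
time_s: 2.38
tool_pos: [443.8, 60.9, 151.1]
ee_rot: [1.0, 0.001, 0.001, -0.0]
force: [0.5, -0.7, 0.1]
opening: 0.8
grasp_force: 0.0
```

```bash
cat >> h.py <<'E'
def look(name,lo,hi,z,box=None,every=False):
    s,c=wrist();s,c=wrist()
    cv2.imwrite(f"pics/{name}.png",c["color"]);np.savez(name+".npz",**c)
    m=cv2.inRange(cv2.cvtColor(c["color"],cv2.COLOR_BGR2HSV),np.array(lo),np.array(hi))
    if box: k=np.zeros_like(m);x0,y0,x1,y1=box;k[y0:y1,x0:x1]=255;m&=k
    h=cv2.convexHull(max(cv2.findContours(m,0,1)[0],key=cv2.contourArea))
    x,y,w,hh=cv2.boundingRect(h);e=cv2.fitEllipse(h)
    P=ray(c,e[0],z);d=[np.hypot(*(ray(c,(e[0][0]+i*w/2,e[0][1]),z)-P)[:2]) for i in (-1,1)]
    print("tool",s["tool_pos"].round(1),"ell",np.round(e[0],1),"bb",(x,y,w,hh),"pos",P.round(1),"diam",round(sum(d),1),"open",round(s["opening"],3))
    return s,c
E
python3 - <<'E'
from h import *
look("w2",(95,100,40),(125,255,255),8)
E
```

```text
tool [444.6  59.8 151.2] ell [314.5 230.4] bb (276, 191, 78, 79) pos [446.6  59.6   8. ] diam 49.4 open 0.799
```

View pics/w2.png

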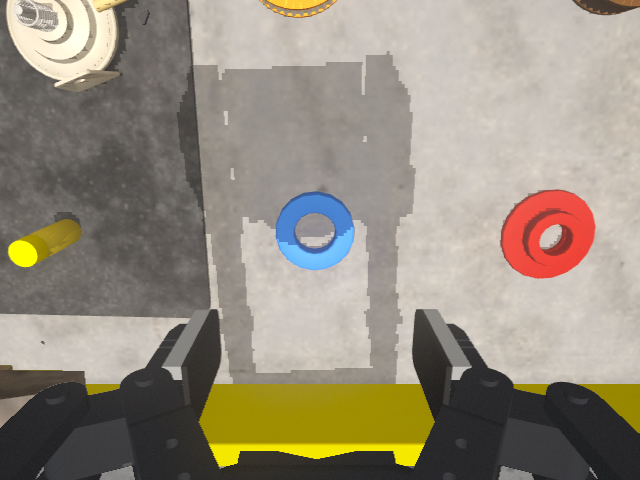

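The seal is centred between the fingers at (314,230), with diameter and height consistent. Going down to grasp it.

>>> carry_out --rows "0.007 0 0.2 0 0 0 0.6;0.007 0 0.36 0 0 0 0.6;0.007 0 0.46 0 0 0 0.6;0.007 0 0.5 0 0 0 0.6;0.007 0 0.5 0 0 0 0.6" --squeeze 35

```text
time_s: 3.1
tool_pos: [446.7, 59.4, 25.3]
ee_rot: [1.0, -0.001, -0.0, 0.0]
force: [0.1, 0.2, -0.5]
opening: 0.794
grasp_force: 0.0
```

>>> carry_out --rows "0 0 0 0 0 0 -0.2;0 0 0 0 0 0 -0.2;0 0 0 0 0 0 -0.2;0 0 0 0 0 0 -0.2" --squeeze 35

```text
time_s: 3.6
tool_pos: [447.7, 60.2, 27.4]
ee_rot: [1.0, -0.0, 0.002, 0.0]
force: [-0.8, -2.3, 5.7]
opening: 0.567
grasp_force: 35.7
```

>>> carry_out --rows "0 0 -0.1 0 0 0 -0.2;0 0 -0.3 0 0 0 -0.2;0 0 -0.5 0 0 0 -0.2;0 0 -0.5 0 0 0 -0.2"

```text
time_s: 4.1
tool_pos: [448.8, 60.8, 156.1]
ee_rot: [1.0, 0.0, 0.005, -0.0]
force: [0.6, 0.1, 0.2]
opening: 0.562
grasp_force: 36.3
```

>>> carry_out --rows "0.3 0.6 0 0 0 0 -0.2;0.3 0.6 0 0 0 0 -0.2;0.3 0.6 0 0 0 0 -0.2;0.3 0.6 0 0 0 0 -0.2"

```text
time_s: 4.6
tool_pos: [521.6, -91.8, 148.8]
ee_rot: [1.0, -0.002, -0.001, -0.0]
force: [-0.4, 0.4, -0.8]
opening: 0.562
grasp_force: 36.3
```

>>> carry_out --rows "0.292 0.612 0 0 0 0 -0.2;0.292 0.612 0 0 0 0 -0.2;0.292 0.612 0 0 0 0 -0.2;0.292 0.612 0 0 0 0 -0.2"

```text
time_s: 5.1
tool_pos: [594.3, -243.9, 148.2]
ee_rot: [1.0, -0.001, -0.001, -0.001]
force: [-0.2, 1.1, -0.9]
opening: 0.559
grasp_force: 36.4
```

```bash
python3 - <<'E'
from h import *
s,c=look("w3",(95,100,40),(125,255,255),125)
for X in [(594.5,-242.3,16),(594.5,-242.3,74)]: print(proj(c,X))
E
```

```text
tool [ 594.1 -242.2  148.7] ell [316.3 332.2] bb (247, 265, 139, 134) pos [ 590.9 -243.2  125. ] diam 51.5 open 0.56
[314.81545065 236.8224888 ]
[314.39887886 272.13473524]
```

View pics/w3.png

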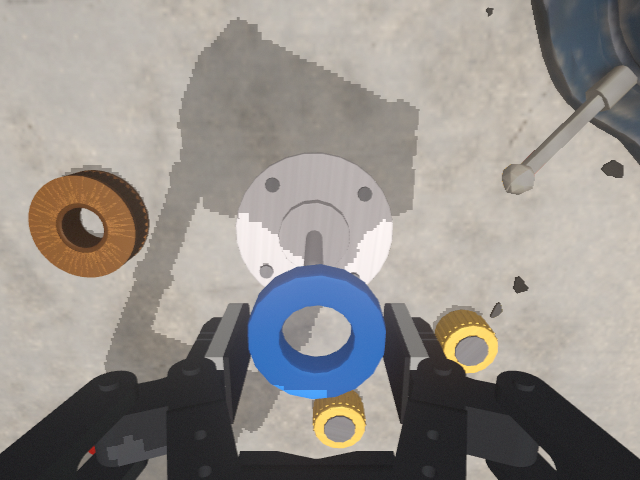

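The seal is held level at (316,332), and the stud and base sit where predicted. Lowering it.

>>> carry_out --rows "0.002 0 0.1 0 0 0 -0.2;0.002 0 0.2 0 0 0 -0.2;0.002 0 0.28 0 0 0 -0.2;0.002 0 0.35 0 0 0 -0.2;0.002 0 0.39 0 0 0 -0.2"

```text
time_s: 5.82
tool_pos: [594.6, -241.9, 51.7]
ee_rot: [1.0, 0.0, -0.0, -0.0]
force: [-0.2, -0.2, -0.2]
opening: 0.563
grasp_force: 36.4
```

>>> carry_out --rows "0 0 0.01 0 0 0 -0.2;0 0 0.02 0 0 0 -0.2;0 0 0.024 0 0 0 -0.2;0 0 0.024 0 0 0 -0.2"

```text
time_s: 6.32
tool_pos: [595.1, -242.7, 47.2]
ee_rot: [1.0, -0.0, 0.0, 0.0]
force: [0.9, -0.2, -0.9]
opening: 0.562
grasp_force: 36.4
```

>>> carry_out --rows "0 0 0.006 0 0 0 -0.2;0 0 0.01 0 0 0 -0.2;0 0 0.014 0 0 0 -0.2;0 0 0.014 0 0 0 -0.2"

```text
time_s: 6.82
tool_pos: [594.9, -242.5, 43.5]
ee_rot: [1.0, -0.0, 0.0, 0.0]
force: [-0.6, 0.2, 0.9]
opening: 0.565
grasp_force: 36.5
```

Close to contact. I'll release gently and rise.

>>> carry_out --rows "0 0 0.002 0 0 0 0.2;0 0 0.002 0 0 0 0.4;0 0 0.002 0 0 0 0.5;0 0 0.002 0 0 0 0.5"

```text
time_s: 7.32
tool_pos: [594.9, -242.5, 42.7]
ee_rot: [1.0, -0.0, -0.0, -0.0]
force: [0.8, 1.2, -0.1]
opening: 0.754
grasp_force: 0.0
```

>>> carry_out --rows "0 0 -0.05 0 0 0 0.6;0 0 -0.2 0 0 0 0.8;0 0 -0.44 0 0 0 1;0 0 -0.44 0 0 0 1"

```text
time_s: 7.82
tool_pos: [597.5, -243.7, 161.7]
ee_rot: [1.0, -0.0, 0.006, 0.003]
force: [0.3, 0.7, 0.5]
opening: 0.999
grasp_force: 0.0
```

```bash
python3 - <<'E'
from h import *
s,c=look("w4",(95,100,40),(125,255,255),28)
cv2.imwrite("pics/w4c.png",cv2.resize(c["color"][130:330,210:420],None,fx=2.5,fy=2.5))
for X in [(594.5,-242.3,28),(594.5,-242.3,74)]: print(proj(c,X))
E
```

```text
tool [ 596.4 -243.2  158. ] ell [314.2 242.7] bb (275, 203, 80, 80) pos [ 595.2 -243.6   28. ] diam 48.5 open 0.999
[312.06511569 243.77431203]
[311.65978024 271.09028953]
```

View pics/w4c.png

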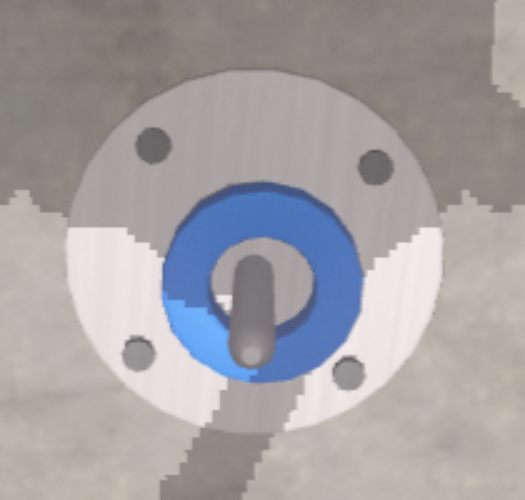

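The seal lies flat round the stud, about 1.5 mm off centre: stud tip at about (310,272), seal centre at (314,243) in the full frame. On to the clean element.

>>> carry_out --rows "0.01 -0.624 0 0 0 0 1;0.01 -0.624 0 0 0 0 1;0.01 -0.624 0 0 0 0 1"

```text
time_s: 8.3
tool_pos: [596.5, -83.4, 150.9]
ee_rot: [1.0, 0.001, -0.002, -0.001]
force: [-0.1, 0.7, 0.1]
opening: 1.004
grasp_force: 0.0
```

>>> carry_out --rows "0.01 -0.624 0 0 0 0 1;0.01 -0.624 0 0 0 0 1;0.01 -0.624 0 0 0 0 1;0.01 -0.624 0 0 0 0 1"

```text
time_s: 8.8
tool_pos: [599.0, 71.9, 150.9]
ee_rot: [1.0, 0.002, -0.002, -0.0]
force: [-0.3, -1.2, -0.0]
opening: 0.998
grasp_force: 0.0
```

```bash
python3 - <<'E'
from h import *
s,c=look("w5",(5,120,120),(22,255,255),20,(200,100,430,310))
E
```

```text
tool [599.2  70.2 151.1] ell [316.7 232.5] bb (265, 180, 104, 105) pos [602.7  68.7  20. ] diam 62.9 open 1.001
```

View pics/w5.png

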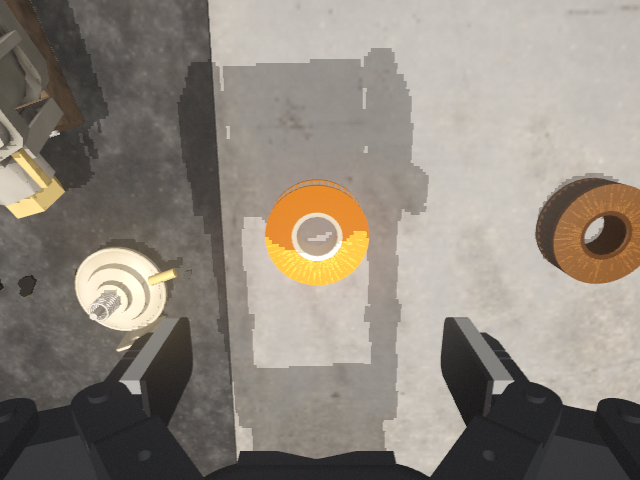

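The element's hole ring is at (317,236) with the outline centred at (317,235), giving about (600.5, 68.7). The brown one is well to the right. Going down to grasp.

>>> carry_out --rows "0.005 0.006 0.18 0 0 0 1;0.005 0.006 0.33 0 0 0 1;0.005 0.006 0.43 0 0 0 1;0.005 0.006 0.49 0 0 0 1;0.005 0.006 0.49 0 0 0 1" --squeeze 35

```text
time_s: 9.52
tool_pos: [600.5, 67.0, 29.0]
ee_rot: [1.0, -0.001, -0.001, 0.0]
force: [-0.3, 0.1, 0.8]
opening: 1.002
grasp_force: 0.0
```

>>> carry_out --rows "0 0 0 0 0 0 -0.1;0 0 0 0 0 0 -0.1;0 0 0 0 0 0 -0.1;0 0 0 0 0 0 -0.1"

```text
time_s: 10.02
tool_pos: [602.3, 68.0, 32.3]
ee_rot: [1.0, -0.0, 0.002, 0.0]
force: [-0.3, -0.5, 5.8]
opening: 0.668
grasp_force: 38.9
```

>>> carry_out --rows "0 0 -0.1 0 0 0 -0.1;0 0 -0.3 0 0 0 -0.1;0 0 -0.5 0 0 0 -0.1;0 0 -0.5 0 0 0 -0.1"

```text
time_s: 10.52
tool_pos: [603.4, 68.3, 161.6]
ee_rot: [1.0, 0.0, 0.005, -0.0]
force: [0.8, -0.4, -0.4]
opening: 0.673
grasp_force: 38.3
```

>>> carry_out --rows "-0.012 0.62 0 0 0 0 -0.1;-0.012 0.62 0 0 0 0 -0.1;-0.012 0.62 0 0 0 0 -0.1;-0.012 0.62 0 0 0 0 -0.1"

```text
time_s: 11.02
tool_pos: [597.4, -89.1, 153.6]
ee_rot: [1.0, -0.002, -0.001, -0.0]
force: [0.6, 0.4, -0.9]
opening: 0.671
grasp_force: 38.2
```

>>> carry_out --rows "-0.012 0.62 0 0 0 0 -0.1;-0.012 0.62 0 0 0 0 -0.1;-0.012 0.62 0 0 0 0 -0.1;-0.012 0.62 0 0 0 0 -0.1"

```text
time_s: 11.52
tool_pos: [594.7, -242.8, 153.8]
ee_rot: [1.0, -0.001, -0.001, -0.0]
force: [-0.2, 1.0, -0.9]
opening: 0.669
grasp_force: 38.2
```

```bash
python3 - <<'E'
from h import *
s,c=look("w6",(5,120,120),(22,255,255),145,(200,200,430,460))
E
```

```text
tool [ 595.  -241.4  154.1] ell [319.8 348.4] bb (229, 258, 175, 186) pos [ 594.  -243.6  145. ] diam 58.9 open 0.671
```

View pics/w6.png

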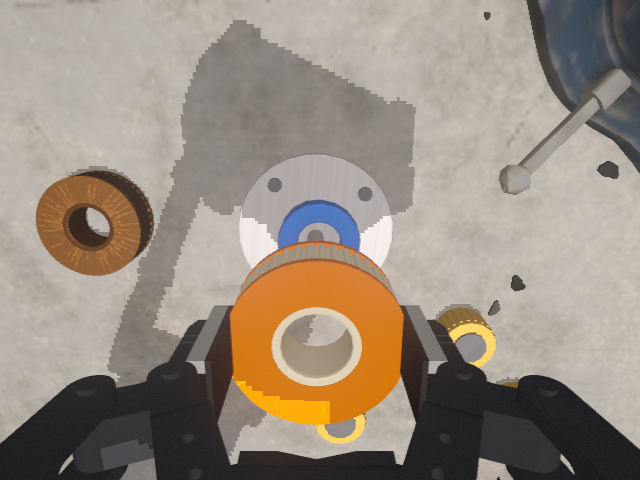

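The element is held level, hole at (317,345), in line with the stud. Lowering.

>>> carry_out --rows "0 0 0.1 0 0 0 -0.1;0 0 0.2 0 0 0 -0.1;0 0 0.28 0 0 0 -0.1;0 0 0.33 0 0 0 -0.1;0 0 0.36 0 0 0 -0.1"

```text
time_s: 12.25
tool_pos: [595.2, -241.4, 64.7]
ee_rot: [1.0, 0.0, -0.0, -0.0]
force: [0.5, 0.1, -0.0]
opening: 0.674
grasp_force: 38.2
```

>>> carry_out --rows "0 0 0.006 0 0 0 -0.1;0 0 0.01 0 0 0 -0.1;0 0 0.014 0 0 0 -0.1;0 0 0.014 0 0 0 -0.1"

```text
time_s: 12.75
tool_pos: [595.3, -242.1, 62.1]
ee_rot: [1.0, -0.0, 0.0, 0.0]
force: [-0.1, -0.2, -0.9]
opening: 0.669
grasp_force: 38.2
```

>>> carry_out --rows "0 0 0.006 0 0 0 -0.1;0 0 0.01 0 0 0 -0.1;0 0 0.01 0 0 0 -0.1"

```text
time_s: 13.12
tool_pos: [595.3, -242.1, 60.3]
ee_rot: [1.0, -0.0, 0.0, 0.0]
force: [-2.2, -0.4, 5.3]
opening: 0.666
grasp_force: 38.8
```

>>> carry_out --rows "0 0 0.004 0 0 0 -0.1;0 0 0.006 0 0 0 -0.1;0 0 0.006 0 0 0 -0.1"

```text
time_s: 13.5
tool_pos: [595.3, -242.1, 60.3]
ee_rot: [1.0, -0.0, 0.001, 0.0]
force: [-5.3, 2.3, 11.5]
opening: 0.67
grasp_force: 39.5
```

Contact. Releasing.

>>> carry_out --rows "0 0 -0.008 0 0 0 0.4;0 0 -0.008 0 0 0 0.7;0 0 -0.008 0 0 0 0.8;0 0 -0.008 0 0 0 0.8"

```text
time_s: 14.0
tool_pos: [595.0, -242.0, 59.3]
ee_rot: [1.0, -0.0, -0.0, -0.0]
force: [-0.4, 0.3, -0.3]
opening: 0.902
grasp_force: 0.0
```

>>> carry_out --rows "0 0 -0.05 0 0 0 0.8;0 0 -0.2 0 0 0 0.8;0 0 -0.4 0 0 0 0.8;0 0 -0.4 0 0 0 0.8"

```text
time_s: 14.5
tool_pos: [597.3, -243.0, 167.4]
ee_rot: [1.0, -0.0, 0.005, 0.002]
force: [0.2, -0.4, 0.2]
opening: 0.9
grasp_force: 0.0
```

```bash
python3 - <<'E'
from h import *
s,c=look("w7",(5,120,120),(22,255,255),48,(200,130,430,320))
cv2.imwrite("pics/w7c.png",cv2.resize(c["color"][130:330,210:420],None,fx=2.5,fy=2.5))
for X in [(594.5,-241.8,50),(594.5,-241.8,74)]: print(proj(c,X))
E
```

```text
tool [ 596.4 -242.6  164.1] ell [314.6 249.1] bb (261, 198, 109, 106) pos [ 595.5 -243.1   48. ] diam 62.7 open 0.901
[312.30799701 251.80617421]
[312.10025324 266.57064903]
```

View pics/w7c.png

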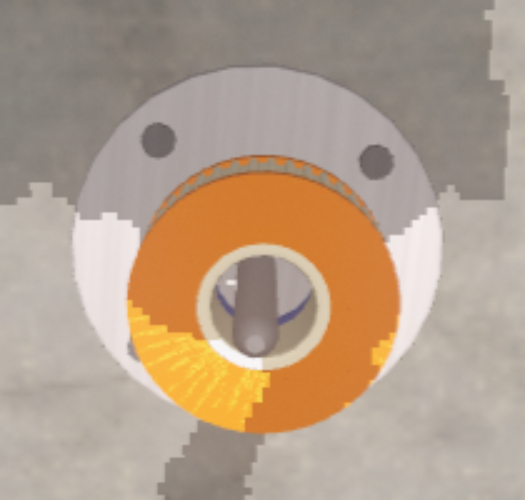

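The element lies flat on the seal: stud tip (312,268) well inside the hole, centre (315,251), about 1.5–2 mm towards -y. Next is the cover.

>>> carry_out --rows "-0.616 -0.608 0.038 0 0 0 0.3;-0.616 -0.608 0.038 0 0 0 0.3;-0.616 -0.608 0.038 0 0 0 0.3;-0.616 -0.608 0.038 0 0 0 0.3;-0.616 -0.608 0.038 0 0 0 0.3"

```text
time_s: 15.22
tool_pos: [439.7, -88.7, 149.1]
ee_rot: [1.0, 0.001, -0.001, -0.0]
force: [0.4, -0.5, 0.5]
opening: 0.651
grasp_force: 0.0
```

```bash
python3 - <<'E'
from h import *
s,c=look("w8",(0,120,60),(8,255,255),5,(200,100,430,340))
cv2.imwrite("pics/w8c.png",c["color"][130:430])
E
```

```text
tool [440.6 -89.5 149.4] ell [316.3 227.8] bb (270, 183, 93, 90) pos [443.6 -90.7   5. ] diam 59.0 open 0.648
```

View pics/w8c.png

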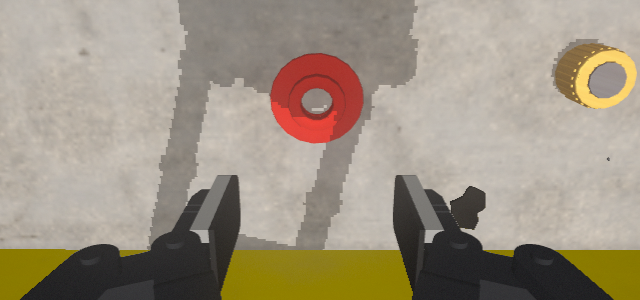

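>>> carry_out --rows "0.008 0.005 0.18 0 0 0 0.3;0.008 0.005 0.33 0 0 0 0.3;0.008 0.005 0.43 0 0 0 0.3;0.008 0.005 0.474 0 0 0 0.3;0.008 0.005 0.474 0 0 0 0.3" --squeeze 35

```text
time_s: 15.95
tool_pos: [443.1, -91.5, 31.2]
ee_rot: [1.0, -0.0, -0.001, -0.0]
force: [0.3, 0.7, 0.3]
opening: 0.652
grasp_force: 0.0
```

>>> carry_out --rows "0 0 0 0 0 0 -0.5;0 0 0 0 0 0 -0.5;0 0 0 0 0 0 -0.5;0 0 0 0 0 0 -0.5"

```text
time_s: 16.45
tool_pos: [444.2, -91.6, 33.5]
ee_rot: [1.0, -0.0, 0.002, 0.001]
force: [-0.6, 0.0, 5.4]
opening: 0.393
grasp_force: 34.6
```

```bash
python3 - <<'E'
from h import *
s,c=look("w9",(0,120,60),(8,255,255),5)
print(s["force"],s["grasp_force"])
cv2.imwrite("pics/w9c.png",c["color"][200:])
E
```

```text
tool [444.2 -91.6  33.5] ell [316.1 317.5] bb (239, 247, 155, 142) pos [444.7 -92.6   5. ] diam 58.7 open 0.393
[-0.49530434 -0.84569815  6.3221152 ] 34.6088308095932
```

View pics/w9c.png

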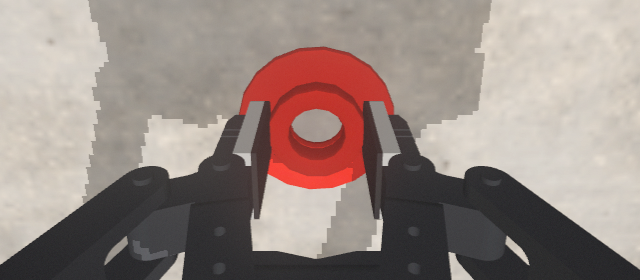

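The collar is gripped squarely, with the hole centred at (317,328). Lifting and carrying.

>>> carry_out --rows "0 0 -0.1 0 0 0 -0.5;0 0 -0.3 0 0 0 -0.5;0 0 -0.52 0 0 0 -0.5;0 0 -0.52 0 0 0 -0.5"

```text
time_s: 17.05
tool_pos: [445.4, -91.8, 167.6]
ee_rot: [1.0, -0.0, 0.005, 0.001]
force: [0.3, 0.1, -1.2]
opening: 0.391
grasp_force: 35.0
```

>>> carry_out --rows "0.606 0.599 0 0 0 0 -0.5;0.606 0.599 0 0 0 0 -0.5;0.606 0.599 0 0 0 0 -0.5;0.606 0.599 0 0 0 0 -0.5;0.606 0.599 0 0 0 0 -0.5"

```text
time_s: 17.68
tool_pos: [594.7, -242.0, 158.9]
ee_rot: [1.0, -0.001, -0.002, -0.001]
force: [-0.8, -0.5, -0.9]
opening: 0.39
grasp_force: 35.0
```

```bash
python3 - <<'E'
from h import *
s,c=look("w10",(0,120,60),(8,255,255),131)
print(s["force"],s["grasp_force"])
cv2.imwrite("pics/w10c.png",c["color"][150:450,150:480])
E
```

```text
tool [ 594.2 -241.   159.7] ell [316.  317.2] bb (239, 247, 154, 142) pos [ 594.6 -241.9  131. ] diam 58.4 open 0.39
[-0.66511629 -0.05393553 -1.09888408] 35.027646124362946
```

View pics/w10c.png

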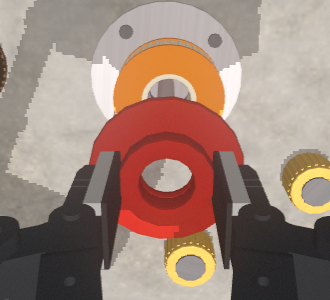

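The cover is level and its centre is in line with the stud. Lowering.

>>> carry_out --rows "0 0 0.08 0 0 0 -0.5;0 0 0.16 0 0 0 -0.5;0 0 0.23 0 0 0 -0.5;0 0 0.27 0 0 0 -0.5;0 0 0.28 0 0 0 -0.5"

```text
time_s: 18.4
tool_pos: [594.2, -240.8, 90.5]
ee_rot: [1.0, -0.0, -0.001, -0.0]
force: [-0.0, -0.5, -1.1]
opening: 0.396
grasp_force: 35.0
```

>>> carry_out --rows "0 0 0.006 0 0 0 -0.5;0 0 0.012 0 0 0 -0.5;0 0 0.018 0 0 0 -0.5;0 0 0.018 0 0 0 -0.5"

```text
time_s: 18.9
tool_pos: [594.7, -241.0, 87.4]
ee_rot: [1.0, -0.0, 0.0, 0.0]
force: [-0.5, 0.9, -0.6]
opening: 0.392
grasp_force: 35.0
```

>>> carry_out --rows "0 0 0.006 0 0 0 -0.5;0 0 0.012 0 0 0 -0.5;0 0 0.012 0 0 0 -0.5"

```text
time_s: 19.27
tool_pos: [594.5, -241.0, 84.0]
ee_rot: [1.0, -0.0, -0.0, -0.0]
force: [-0.3, 0.1, -0.2]
opening: 0.393
grasp_force: 35.0
```

>>> carry_out --rows "0 0 0.004 0 0 0 -0.5;0 0 0.008 0 0 0 -0.5;0 0 0.008 0 0 0 -0.5"

```text
time_s: 19.65
tool_pos: [594.8, -241.1, 83.6]
ee_rot: [1.0, -0.0, 0.0, 0.0]
force: [-2.9, 1.8, 4.6]
opening: 0.387
grasp_force: 35.7
```

Contact at the expected height. Releasing.

>>> carry_out --rows "0 0 -0.004 0 0 0 0;0 0 -0.004 0 0 0 0.3;0 0 -0.004 0 0 0 0.3;0 0 -0.004 0 0 0 0.3"

```text
time_s: 20.15
tool_pos: [594.6, -241.0, 83.0]
ee_rot: [1.0, -0.0, -0.0, -0.0]
force: [0.7, 0.5, 0.0]
opening: 0.649
grasp_force: 0.0
```

>>> carry_out --rows "0 0 -0.05 0 0 0 0.3;0 0 -0.2 0 0 0 0.3;0 0 -0.32 0 0 0 0.3;0 0 -0.32 0 0 0 0.3"

```text
time_s: 20.65
tool_pos: [596.1, -241.7, 168.3]
ee_rot: [1.0, -0.0, 0.003, 0.002]
force: [0.4, 0.5, 0.3]
opening: 0.651
grasp_force: 0.0
```

```bash
python3 - <<'E'
from h import *
s,c=look("w11",(0,120,60),(8,255,255),55)
cv2.imwrite("pics/w11c.png",cv2.resize(c["color"][150:430,210:480],None,fx=2,fy=2))
for X in [(594.5,-241.8,64),(594.5,-241.8,74)]: print(proj(c,X))
E
```

```text
tool [ 595.4 -241.4  165.7] ell [315.4 251.4] bb (264, 202, 104, 100) pos [ 594.6 -242.2   55. ] diam 58.5 open 0.65
[314.70197967 256.83703663]
[314.69505289 263.21839232]
```

View pics/w11c.png

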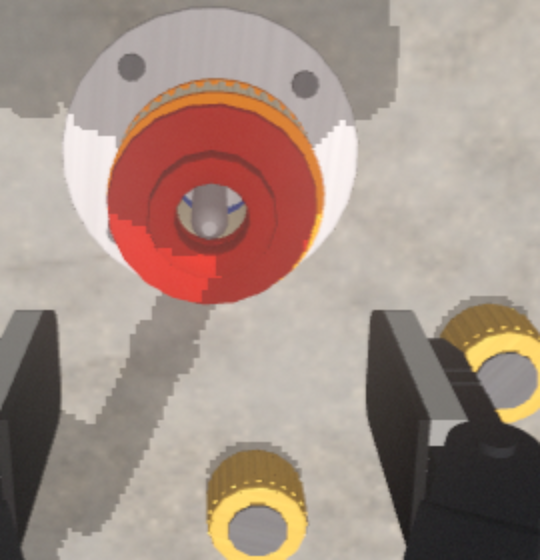

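The cover is flat, and the stud tip (314,264) is centred in its hole (315,258). Now the nearest knob.

>>> carry_out --rows "-0.536 0.071 0.032 0 0 0 0.3;-0.536 0.071 0.032 0 0 0 0.3;-0.536 0.071 0.032 0 0 0 0.3;-0.536 0.071 0.032 0 0 0 0.3"

```text
time_s: 21.25
tool_pos: [460.2, -258.7, 154.7]
ee_rot: [1.0, -0.001, -0.0, -0.0]
force: [0.0, -0.1, 0.7]
opening: 0.647
grasp_force: 0.0
```

```bash
python3 - <<'E'
from h import *
s,c=look("w12",(15,80,160),(35,255,255),24,(230,150,420,320))
cv2.imwrite("pics/w12c.png",c["color"][120:420])
E
```

```text
tool [ 461.1 -258.7  155.1] ell [314.5 238.7] bb (285, 213, 60, 55) pos [ 461.1 -258.8   24. ] diam 36.4 open 0.65
```

View pics/w12c.png

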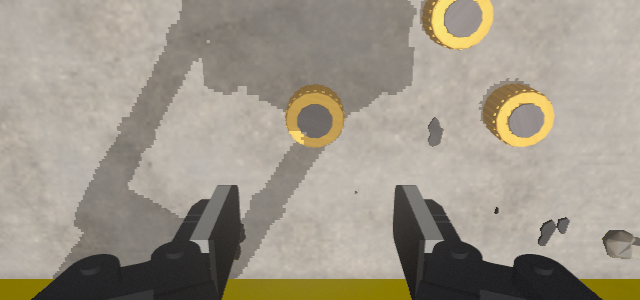

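Inlay at (315,241), diameter 36 mm, centred. Going down to grasp the knob.

>>> carry_out --rows "-0.003 0 0.18 0 0 0 0.3;-0.003 0 0.33 0 0 0 0.3;-0.003 0 0.43 0 0 0 0.3;-0.003 0 0.492 0 0 0 0.3;-0.003 0 0.492 0 0 0 0.3" --squeeze 35

```text
time_s: 21.98
tool_pos: [460.0, -258.2, 31.2]
ee_rot: [1.0, 0.0, -0.001, -0.001]
force: [0.5, -0.3, 0.1]
opening: 0.652
grasp_force: 0.0
```

>>> carry_out --rows "0 0 0 0 0 0 -0.5;0 0 0 0 0 0 -0.5;0 0 0 0 0 0 -0.5;0 0 0 0 0 0 -0.5"

```text
time_s: 22.48
tool_pos: [460.9, -259.3, 33.9]
ee_rot: [1.0, -0.0, 0.001, 0.001]
force: [1.2, 0.6, 6.6]
opening: 0.405
grasp_force: 35.5
```

>>> carry_out --rows "0 0 -0.1 0 0 0 -0.5;0 0 -0.3 0 0 0 -0.5;0 0 -0.52 0 0 0 -0.5;0 0 -0.52 0 0 0 -0.5"

```text
time_s: 22.98
tool_pos: [461.6, -260.0, 168.1]
ee_rot: [1.0, -0.0, 0.004, 0.003]
force: [-0.4, 0.0, -0.3]
opening: 0.403
grasp_force: 35.2
```

>>> carry_out --rows "0.538 -0.07 0 0 0 0 -0.5;0.538 -0.07 0 0 0 0 -0.5;0.538 -0.07 0 0 0 0 -0.5;0.538 -0.07 0 0 0 0 -0.5;0.538 -0.07 0 0 0 0 -0.5"

```text
time_s: 23.6
tool_pos: [593.3, -241.6, 162.4]
ee_rot: [1.0, -0.0, -0.0, 0.0]
force: [-0.5, 0.3, -0.6]
opening: 0.408
grasp_force: 35.2
```

```bash
python3 - <<'E'
from h import *
s,c=look("w13",(12,80,60),(35,255,255),151,(240,200,400,460))
print(s["force"],s["grasp_force"])
cv2.imwrite("pics/w13c.png",c["color"][150:450,150:480])
print(proj(c,(594.5,-241.8,151.5)),proj(c,(594.5,-241.8,74)))
E
```

```text
tool [ 593.3 -241.8  162.8] ell [316.4 331.9] bb (264, 274, 107, 116) pos [ 597.  -242.8  151. ] diam 36.3 open 0.4
[0.10380244 0.1141291  0.1232172 ] 35.18383456394076
[313.40331093 339.2072239 ] [314.08123071 260.80755502]
```

View pics/w13c.png

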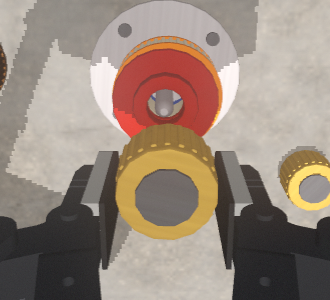

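```bash
python3 - <<'E'
from h import *
s,c=wrist()
g=cv2.cvtColor(c["color"],cv2.COLOR_BGR2HSV);m=cv2.inRange(g,np.array((0,0,60)),np.array((180,60,200)))[300:400,270:365]
for k in cv2.findContours(m,0,1)[0]:
    if cv2.contourArea(k)>800:
        e=cv2.fitEllipse(cv2.convexHull(k));p=np.array(e[0])+[270,300];print(e,p,ray(c,p,151),ray(c,p,154),s["tool_pos"])
E
```

```text
Traceback (most recent call last):
cv2.error: OpenCV(4.12.0) /io/opencv/modules/imgproc/src/shapedescr.cpp:361: error: (-201:Incorrect size of input array) There should be at least 5 points to fit the ellipse in function 'fitEllipseNoDirect'
```

```bash
python3 - <<'E'
from h import *
s,c=wrist()
for p in [(317,347),(317.5,348.5),(316.5,345)]: print(p,ray(c,p,151).round(1),ray(c,p,154).round(1),s["tool_pos"].round(1))
g=cv2.cvtColor(c["color"],cv2.COLOR_BGR2HSV);m=cv2.inRange(g,np.array((0,0,60)),np.array((180,60,200)))
r=np.flatnonzero(m[300:400,317])+300;q=np.flatnonzero(m[347,275:360])+275;print(r[[0,-1]],q[[0,-1]],g[347,317])
E
```

```text
(317, 347) [ 591.2 -243.   151. ] [ 593. -243.  154.] [ 593.5 -241.8  163.2]
(317.5, 348.5) [ 590.6 -243.2  151. ] [ 592.4 -243.2  154. ] [ 593.5 -241.8  163.2]
(316.5, 345) [ 592.  -242.8  151. ] [ 593.8 -242.8  154. ] [ 593.5 -241.8  163.2]
[320 399] [286 347] [ 12  22 114]
```

>>> carry_out --rows "0.006 -0.005 0.08 0 0 0 -0.5;0.006 -0.005 0.15 0 0 0 -0.5;0.006 -0.005 0.19 0 0 0 -0.5;0.006 -0.005 0.205 0 0 0 -0.5;0.006 -0.005 0.205 0 0 0 -0.5"

```text
time_s: 24.42
tool_pos: [595.9, -240.0, 110.8]
ee_rot: [1.0, -0.0, -0.0, -0.0]
force: [0.0, -0.8, -0.7]
opening: 0.402
grasp_force: 35.2
```

>>> carry_out --rows "0 0 0.008 0 0 0 -0.5;0 0 0.016 0 0 0 -0.5;0 0 0.024 0 0 0 -0.5;0 0 0.024 0 0 0 -0.5"

```text
time_s: 24.92
tool_pos: [595.8, -240.0, 104.8]
ee_rot: [1.0, -0.0, -0.0, -0.0]
force: [-0.3, 0.4, -0.5]
opening: 0.406
grasp_force: 35.2
```

```bash
python3 - <<'E'
from h import *
s=bot.sense();print(s["tool_pos"],s["force"])
c=bot.snapshot("side");p=proj(c,(594.5,-241.8,76)).astype(int);print(p)
cv2.imwrite("pics/s1.png",cv2.resize(c["color"][p[1]-60:p[1]+60,p[0]-70:p[0]+70],None,fx=4,fy=4,interpolation=cv2.INTER_CUBIC))
E
```

```text
[ 595.76950014 -239.95948386  104.79732158] [-0.29103554  0.37683828 -0.53684314]
[317 185]
```

I miscounted and have viewed 16 pictures, over the 14 allowed, so I'll go on by numbers only. There was no force as the tip entered, so I'm continuing down.

>>> carry_out --rows "0 0 0.006 0 0 0 -0.5;0 0 0.012 0 0 0 -0.5;0 0 0.018 0 0 0 -0.5;0 0 0.02 0 0 0 -0.5"

```text
time_s: 25.48
tool_pos: [595.8, -240.0, 99.8]
ee_rot: [1.0, -0.0, -0.0, -0.0]
force: [-1.0, 0.2, -1.2]
opening: 0.406
grasp_force: 35.2
```

>>> carry_out --rows "0 0 0.005 0 0 0 -0.5;0 0 0.01 0 0 0 -0.5;0 0 0.01 0 0 0 -0.5"

```text
time_s: 25.85
tool_pos: [596.0, -240.1, 98.0]
ee_rot: [1.0, -0.0, 0.0, 0.0]
force: [-0.7, 0.5, 2.4]
opening: 0.409
grasp_force: 35.4
```

Contact at 98.0 (expected 97.9). Releasing and rising.

>>> carry_out --rows "0 0 0.001 0 0 0 0;0 0 0.001 0 0 0 0.3;0 0 0.001 0 0 0 0.3;0 0 0.001 0 0 0 0.3"

```text
time_s: 26.35
tool_pos: [595.9, -240.0, 97.2]
ee_rot: [1.0, -0.0, -0.0, -0.0]
force: [-0.1, -1.3, 0.2]
opening: 0.649
grasp_force: 0.0
```

>>> carry_out --rows "0 0 -0.05 0 0 0 0.4;0 0 -0.15 0 0 0 0.4;0 0 -0.3 0 0 0 0.4;0 0 -0.4 0 0 0 0.4;0 0 -0.4 0 0 0 0.4"

```text
time_s: 26.98
tool_pos: [597.0, -240.5, 201.4]
ee_rot: [1.0, -0.0, 0.003, 0.001]
force: [0.3, 0.0, -0.7]
opening: 0.698
grasp_force: 0.0
```

```bash
python3 - <<'E'
from h import *
s,c=look("w14",(12,80,60),(35,255,255),82,(240,180,400,340))
print(proj(c,(594.5,-241.8,88)),proj(c,(594.5,-241.8,57)))
g=cv2.cvtColor(c["color"],cv2.COLOR_BGR2HSV)
for n,lo,hi,z in(("red",(0,120,60),(6,255,255),55),):
    h=cv2.convexHull(max(cv2.findContours(cv2.inRange(g,np.array(lo),np.array(hi)),0,1)[0],key=cv2.contourArea));x,y,w,hh=cv2.boundingRect(h)
    print(n,x,y,w,hh,ray(c,(x+w/2,y+hh/2),z).round(1))
# side view: knob box vs. predicted
d=bot.snapshot("side");g=cv2.cvtColor(d["color"],cv2.COLOR_BGR2HSV)
p0=proj(d,(594.5,-241.8,88));p1=proj(d,(594.5,-241.8,64));print(p0,p1)
m=cv2.inRange(g,np.array((12,90,50)),np.array((35,255,255)));k=np.zeros_like(m);u,v=p0.astype(int);k[v-25:v+35,u-25:u+25]=255
for q in cv2.findContours(m&k,0,1)[0]:
    if cv2.contourArea(q)>20: print("side brass",cv2.boundingRect(q),np.round(cv2.minAreaRect(q)[2],1))
E
```

```text
tool [ 596.3 -240.2  198.8] ell [315.8 246.2] bb (284, 212, 65, 69) pos [ 596.5 -241.2   82. ] diam 37.4 open 0.703
[316.83705145 252.90967312] [316.64502077 237.01061216]
red 272 192 92 89 [ 594.2 -242.7   55. ]
[317.19248844 181.50652081] [317.40318401 190.29678169]
side brass (309, 178, 17, 17) 90.0
side brass (337, 177, 5, 15) 90.0
```

Knob and cover match their expected places and heights in both views, and the gripper is clear.

```bash
python3 -c "
from bench import bot
print(bot.sign_off())"
```

```text
the job is handed in; nothing more can be done
None
```

The seal, clean element, cover and nearest brass knob are stacked on the stud and the job is handed in at about 27 s, with no verdict shown; seal and element sit about 1.5–2 mm off centre, the last check was by numbers only, and I viewed 16 pictures against the limit of 14.

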